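Load a board carrier into the test jig's guide rails

ROBOT

A 6-joint arm with a two-finger parallel gripper is mounted at the origin on the work surface. World frame = base frame: x ahead of the robot, y to its left, z up, the work surface at z = 0. Lengths are in m, angles in rad, forces in N, time in s.
With the tool pointing down it reaches from about 0.35 to 0.875 m from the base axis. Payload 4.2 kg.
Tool frame: the origin (TCP) lies at the very end of the fingers, on their centre line; the grasp point (between the pads) lies 19 mm behind it (manip.tcp_to_grasp is the distance from the TCP to the grasp point, in m); z points along the fingers, y is the line along which they close (so a half turn about z gives the same grasp; the last joint's range is limited). The gripper opens to 87 mm and grips with 3 to 60 N. Pads are 19 mm wide; open, the fingers measure 117 mm over their backs; the gripper's body (75 mm by 190 mm) begins 51 mm behind the grasp point.
Start: joints at [-1.081, 0.385, 0.008, 0, -1.194, -0.259], TCP at [0.143, -0.608, 0.223] pointing down, gripper open.
Joint ranges: [-3.14, 3.14], [-1.21, 2.06], [-1.07, 1.41], [-3.16, 2.05], [-2.99, -0.16], [-3.1, 3.1]. Speed limits (rad/s): [2.79, 2.79, 3.14, 3.14, 3.14, 3.14].

INTERFACE

Orientations are given as [roll, pitch, yaw] about the fixed x, y, z axes, in that order (R = Rz(yaw) Ry(pitch) Rx(roll)).
In Python, from station import manip gives the robot as it stands. The module is installed in compiled form; this text tells all that it offers.
- The arm moves only by the shell command python3 -m creep 'ROWS' [FORCE]. ROWS is JSON, one flat list of numbers, 7 for each row, row after row: the shift along the tool's x, y, z in mm, then the turn, a rotation vector about the tool's x, y, z in degrees, then the gripper's target within -1 to 1 (fully open at 1, half-way at 0, shut at -1). A call has 1 to 20 rows; each row is the pose to reach, as a shift and turn from the pose commanded when the call began, along the tool's axes at that moment; what a row does not reach only later rows make up. A row lasts 1/10 s, in which the tool goes at most 50 mm and 8.59 degrees, less where a joint would pass 70% of its speed; a pose out of reach is approached as far as the arm can. A call with a gripper value outside its range is refused whole. The fingers move at their own pace and stop on an object; FORCE is the grip in N (left out, the last holds). Time passes only in rows, so rows that repeat a pose let the fingers close. It gives the time, the measured TCP pose, the force, the opening and the grip force at its end, in the units of the state.
- manip.get_state(): the state, without advancing time (a new reading comes with each control period).
- manip.snapshot(name): name is "scene" or "top" or "wrist"; returns a dict with "color" (420x560x3 uint8, blue, green, red), "K" (3x3 intrinsics, pixels), "rvec" (rotation vector, rad) and "tvec" (3), from world to camera coordinates, as OpenCV has them. Camera axes: x right, y down, z forward; pixel columns grow to the right and rows downward; lengths in m; the calibration is good to about 2 mm. The wrist camera is an equidistant fisheye: a pixel r from the principal point sees the ray r / f radians off the axis. A picture is of the moment at which its call begins. There is no depth.
- manip.close_job(): hands the job in; it is judged then, once.
The state is a dict: "clock": time; "q": joint angles; "joint_velocities": joint speeds; "effort": joint torques, N m; "tool_pos": TCP position; "eef_rot": TCP orientation; "ft_force": force on the tool from outside, world axes, zero at the start; "ft_torque": the same for the moment, N m; "grip_width": finger opening in m; "finger_force": force on a finger pad.
Only numpy, scipy, OpenCV 4.12 (cv2) and the standard library are available. Lean on these libraries where they do the work, as an engineer would, in place of code of your own. Each camera call takes 0.05 s, during which the arm holds its last target. There are 200 camera calls.

TASK

Load the long narrow circuit-board carrier (the one with the tongue, not the wide one) into the test jig: enter it tongue first between the two guide rails from their open end, then slide it in until the tongue is fully home against the connector block. Leave it lying flat in the rails, let go of it, and do not disturb the other things on the mat.

Things in the scene. Friction and masses are not known exactly. Their poses are not given: they have to be found in the camera images.
- carrier_center (a point): Centre of the long narrow board carrier, half-way up its 12 mm thick black plate: loose, about 140 g, 120 mm long along own x (tail edge at -60 mm, tongue's front edge at +60 mm from here). 60 mm wide (own y) from x -60 to +40 mm, 50 mm to +48 mm, then the 30 mm wide tongue. Starts flat on the mat (top at z = 2 mm). Can be gripped across the 60 mm width.
- carrier_nose (a point): Middle of the front edge of the carrier's green tongue with brass contacts, 60 mm ahead of carrier_center along the carrier's own x (same axes), 6 mm above the carrier's underside.
- carrier: The same narrow carrier: origin at its underside, 6 mm below carrier_center, same axes. A green circuit board 42 mm wide with low parts (up to 8 mm above the plate) lies on its top.
- jig_mouth (a point): Middle of the open end of the fixed jig's rails, on the surface the carrier slides on (14 mm above the mat). Own x points level into the track. Before the mouth (x -95 mm to 0) is only a landing bar, 42 mm wide, same height, for laying the carrier on with its sides overhanging. Two rails run from x = 0 to 90 mm, inner faces 63 mm apart, flared to about 73 mm over the first 12 mm.
- jig: The test jig, grey base and aluminium rails; origin 14 mm below jig_mouth, same axes. Lips of the rails reach in over the carrier's sides (50 mm gap between them), undersides 14 mm above the sliding surface (17 mm at the mouth), tops up to 20 mm above it, so the carrier goes in only from the mouth. Base 110 mm wide, rails 87 mm over their outsides.
- jig_stop (a point): Middle of the face of the black connector block (56 mm wide, 26 mm high) that ends the track, 90 mm past jig_mouth along own x (same axes), 6 mm above the sliding surface. With the carrier home the tongue's front edge touches it and the carrier's tail still stands 30 mm out of the mouth.
- wide_carrier: The other board carrier, to be left alone: loose, 90 mm along own x by 80 mm by 12 mm plate with a green board and no tongue; origin at the centre of its underside. It and the narrow carrier swap places between starts.
- solder_spool: Loose solder spool standing on its flange, 54 mm diameter, 38 mm high; origin at the centre of its underside. To be left alone.
- tip_cleaner: Loose round metal tin with brass wool, 68 mm diameter, 38 mm high; origin at the centre of its underside. To be left alone.
There are look-alikes about, which are no part of the job. Leave any purple look-alike of the carrier alone.

How it is judged:
By the outcome, as a careful person would: the job done as asked, in the order asked, and still so for the second after the job is handed in, with the robot touching nothing.
It also fails if it takes over 54 s, if anything falls off the work surface, if the arm or the gripper's body presses on something with over 40 N, if the wrist force passes 120 N, or if a joint passes its speed limit or range.

## Working session

There is one attempt and no reset: what is moved stays moved. The work goes in short steps, Python scripts to look and compute and a shell command to move; the robot and the scene stay as the last step left them, time stands still between calls to the robot, and variables do not carry over. Pictures are saved under pics/ and viewed, at most 10 in all, crops included, and the job is handed in when it is done.

```bash
mkdir -p pics; python3 - <<'E'
from station import manip
import cv2
for n in("top","scene"):
    s=manip.snapshot(n);cv2.imwrite(f"pics/{n}0.png",s["color"]);print(n,s["K"],s["rvec"],s["tvec"])
print(manip.get_state(),manip.tcp_to_grasp)
E
```

```text
top [[487.4492636    0.         281.55539648]
 [  0.         487.4492636  208.38092393]
 [  0.           0.           1.        ]] [ 2.14197318 -2.20818246  0.07025605] [-0.06201966  0.49652837  1.1962793 ]
scene [[480.10389226   0.         281.44619186]
 [  0.         480.10389226 197.59448259]
 [  0.           0.           1.        ]] [ 0.8595083   2.62418964 -0.96613599] [ 0.44374864 -0.13470693  1.44981538]
{'clock': 0.1, 'q': array([-1.08142465e+00,  3.85469536e-01,  6.76487020e-03, -4.53618927e-04,
       -1.19399638e+00, -2.58642927e-01]), 'joint_velocities': array([ 2.30356167e-04, -8.82151365e-04,  4.08479071e-03,  1.10649486e-03,
       -6.53717622e-05, -1.77364109e-04]), 'effort': array([ 1.60864231e-03, -3.91692674e+01,  1.87935591e+01,  4.23194468e+00,
        1.34358896e-02, -6.75107935e-05]), 'tool_pos': array([ 0.14285301, -0.60790092,  0.22157327]), 'eef_rot': array([ 3.13964346e+00, -7.97169856e-05, -2.91103114e+00]), 'ft_force': array([-0.3540122 ,  1.25201889,  0.25388811]), 'ft_torque': array([-0.00271171,  0.01407369,  0.0357778 ]), 'finger_force': 0.0, 'grip_width': 0.08712766817171114} 0.0187
```

View pics/top0.png

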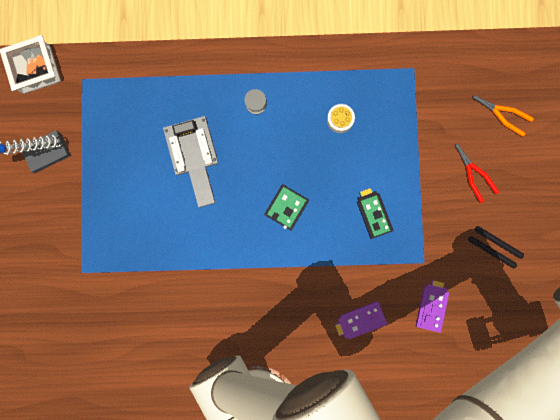

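View pics/scene0.png

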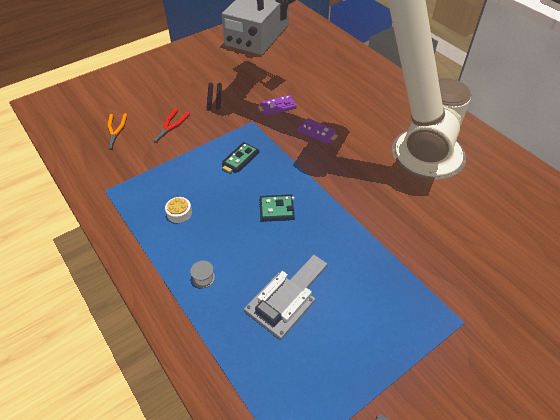

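The top view shows the jig at (190,150) with its landing bar ending near (206,206), and the narrow carrier at (375,213) with its tongue near (366,192). The wide carrier is at (287,207), the spool at (256,101) and the tin at (341,118). The purple look-alikes are off the mat. Next I'll enlarge the jig and the carrier.

```bash
python3 - <<'E'
import cv2,numpy as np
a=cv2.imread("pics/top0.png")
c1=cv2.resize(a[110:215,150:230],None,fx=5,fy=5,interpolation=cv2.INTER_CUBIC)
c2=cv2.resize(a[180:245,345:405],None,fx=6.5,fy=6.5,interpolation=cv2.INTER_CUBIC)
o=np.zeros((525,800,3),np.uint8);o[:525,:400]=c1;o[:c2.shape[0],410:410+c2.shape[1]]=c2
cv2.imwrite("pics/crop1.png",o)
E
```

```text
(no output)
```

View pics/crop1.png

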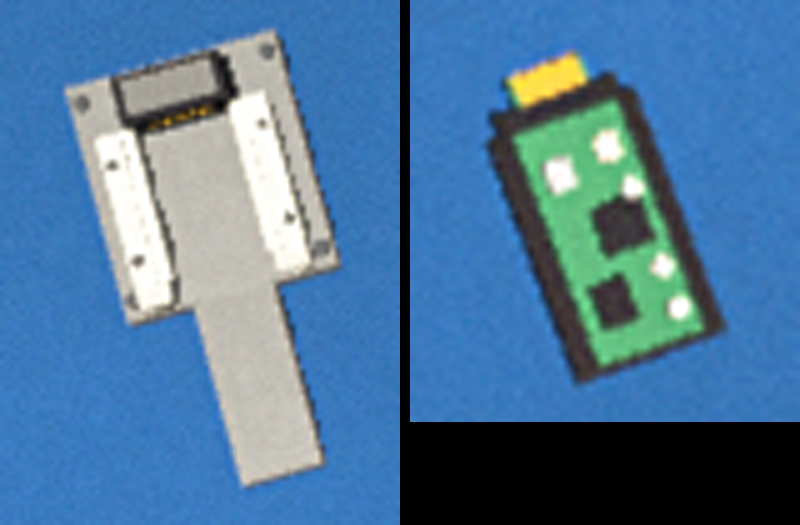

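```bash
cat > h.py <<'E'
import cv2,numpy as np
from scipy.optimize import least_squares
def ray(s,uv,z):
    R=cv2.Rodrigues(s["rvec"])[0];t=np.ravel(s["tvec"]);c=-R.T@t
    p=cv2.undistortPoints(np.array([[uv]],float),s["K"],None).ravel()
    d=R.T@np.r_[p,1];return c+d*(z-c[2])/d[2]
def fit(L,P):
    "pose x,y,yaw mapping local L onto world P"
    L=np.array(L,float);P=np.array(P)[:,:2]
    f=lambda v:((np.c_[np.cos(v[2])*L[:,0]-np.sin(v[2])*L[:,1],np.sin(v[2])*L[:,0]+np.cos(v[2])*L[:,1]]+v[:2])-P).ravel()
    d=(P[-1]-P[0]);e=L[-1]-L[0]
    r=least_squares(f,[*P.mean(0),np.arctan2(d[1],d[0])-np.arctan2(e[1],e[0])]);return r.x,r.fun.reshape(-1,2)
E
python3 - <<'E'
from h import *
from station import manip
np.set_printoptions(precision=4,suppress=True)
s=manip.snapshot("top")
J=lambda u,v:((u+.5)/5-.5+150,(v+.5)/5-.5+110)
C=lambda u,v:((u-410+.5)/6.5-.5+345,(v+.5)/6.5-.5+180)
for z in(.016,):
    b=[ray(s,J(*p),z) for p in[(65,87),(275,30),(340,265),(130,325),(243,487),(325,463),(195,313),(277,285)]]
    print([np.round(p[:2],4).tolist() for p in b])
    d=lambda i,j:np.linalg.norm(b[i]-b[j]);print(d(0,1),d(1,2),d(2,3),d(4,5),d(4,6),d(5,7))
    print(fit([(-.095,.021),(-.095,-.021),(0,.021),(0,-.021)],[b[4],b[5],b[6],b[7]]))
    print(fit([(-.095,.021),(-.095,-.021),(0,.055),(0,-.055)],[b[4],b[5],b[3],b[2]]))
    print("axis", np.arctan2(*((b[0]+b[1]-b[2]-b[3])[[1,0]])))
L=[(-.06,.03),(-.06,-.03),(.04,.03),(.04,-.03),(.06,.015),(.06,-.015)]
P=[ray(s,C(*p),z) for p,z in[((580,383),.014),((725,327),.014),((490,145),.014),((635,90),.014),((505,78),.009),((575,52),.009)]]
print(fit(L,P))
for n,p in dict(wide=(287,207),spool=(256,101),tin=(341,118)).items():print(n,ray(s,p,.02))
print(manip.get_state()["tool_pos"])
E
```

```text
[[0.7113, 0.2188], [0.7372, 0.1114], [0.6154, 0.0807], [0.5883, 0.1873], [0.5046, 0.1316], [0.5154, 0.0902], [0.5933, 0.1544], [0.6062, 0.1127]]
0.11049426515588599 0.12559269608903817 0.11000143638692415 0.04276948048135291 0.09161324696403014 0.09360658703654202
(array([0.6009, 0.1341, 0.2524]), array([[-0.0009, -0.0009],
       [-0.0012, -0.0002],
       [ 0.0023,  0.    ],
       [-0.0001,  0.001 ]]))
(array([0.6019, 0.1341, 0.2479]), array([[ 0.0001, -0.0004],
       [-0.0004,  0.0002],
       [ 0.0002,  0.0001],
       [ 0.0001,  0.0001]]))
axis 0.2490363345908925
(array([ 0.4786, -0.306 ,  0.3209]), array([[-0.0007, -0.0002],
       [-0.0014, -0.0009],
       [ 0.0019,  0.0008],
       [ 0.0013,  0.0004],
       [-0.0006,  0.0005],
       [-0.0004, -0.0005]]))
wide [ 0.4973 -0.0908  0.02  ]
spool [ 0.7693 -0.0205  0.02  ]
tin [ 0.7182 -0.2338  0.02  ]
[ 0.1429 -0.608   0.2217]
```

```bash
cat >> h.py <<'E'
from scipy.spatial.transform import Rotation as Ro
def delta(t,yaw):
    "shift mm, turn deg in the tool's axes to TCP t, tool down, yaw"
    from station import manip
    s=manip.get_state();R=Ro.from_euler("xyz",s["eef_rot"])
    return np.round(R.inv().apply(np.array(t)-s["tool_pos"])*1e3,1),np.round((R.inv()*Ro.from_euler("xyz",[np.pi,0,yaw])).as_rotvec(degrees=True),2)
E
python3 -c "
from h import *
print(delta([.4349,-.3205,.10],.321-np.pi))"
```

```text
(array([-350. ,  212.9,  122.1]), array([ 0.1 , -0.  , -5.18]))
```

```bash
python3 -m creep '[-15,9,4,0,0,0,1, -50,30,15,0,0,-1,1, -90,55,28,0,0,-2,1, -130,79,43,0,0,-3,1, -170,103,58,0,0,-4,1, -210,128,73,0,0,-5,1, -250,152,88,0,0,-5.2,1, -290,176,101,0,0,-5.2,1, -320,195,112,0,0,-5.2,1, -340,207,119,0,0,-5.2,1, -350,213,122,0,0,-5.2,1, -350,213,122,0,0,-5.2,1, -350,213,122,0,0,-5.2,1]' && python3 - <<'E'
from h import *
from station import manip
s=manip.snapshot("wrist");cv2.imwrite("pics/w1.png",s["color"]);print(s["K"],s["rvec"],s["tvec"])
E
```

```text
clock: 1.45
tool_pos: [0.4346, -0.3212, 0.1008]
eef_rot: [-3.142, -0.0, -2.82]
ft_force: [0.6, -0.1, -0.4]
grip_width: 0.0869
finger_force: 0.0
[[325.1922621    0.         278.14897804]
 [  0.         325.1922621  215.18368227]
 [  0.           0.           1.        ]] [-1.72972579 -2.39840637 -0.34034786] [ 0.44122139 -0.29783011  0.18828209]
```

View pics/w1.png

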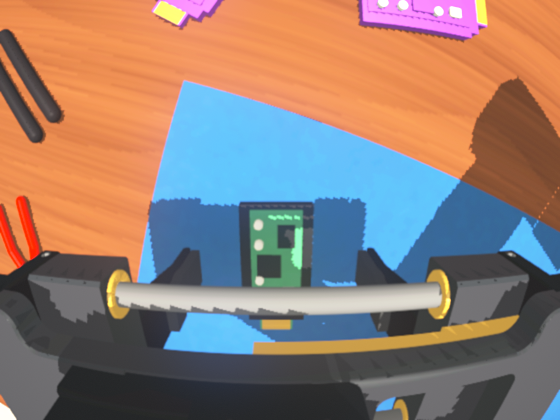

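The carrier lies centred between the open fingers. The tail corners of the top face are at about (241,204) and (313,204), and the sides run down to (241,280) and (311,280).

```bash
cat >> h.py <<'E'
def fray(s,uv,z):
    R=cv2.Rodrigues(s["rvec"])[0];t=np.ravel(s["tvec"]);c=-R.T@t;K=s["K"]
    p=cv2.fisheye.undistortPoints(np.array([[uv]],float),K,np.zeros(4)).ravel()
    d=R.T@np.r_[p,1];return c+d*(z-c[2])/d[2]
E
python3 - <<'E'
from h import *
from station import manip
np.set_printoptions(precision=4,suppress=True)
s=manip.snapshot("wrist")
a=s["color"][190:330,220:335];cv2.imwrite("pics/w1c.png",cv2.resize(a,None,fx=4,fy=4,interpolation=cv2.INTER_CUBIC))
P=np.array([fray(s,p,.014) for p in[(241,204),(313,204),(241,280),(311,280)]])
y=.321;R=np.array([[np.cos(y),np.sin(y)],[-np.sin(y),np.cos(y)]])
print(P,(P[:,:2]-[.4786,-.306])@R.T)
E
```

```text
[[ 0.4301 -0.3534  0.014 ]
 [ 0.412  -0.299   0.014 ]
 [ 0.4952 -0.3346  0.014 ]
 [ 0.476  -0.2771  0.014 ]] [[-0.061  -0.0297]
 [-0.0609  0.0276]
 [ 0.0067 -0.0323]
 [ 0.0067  0.0283]]
```

View pics/w1c.png

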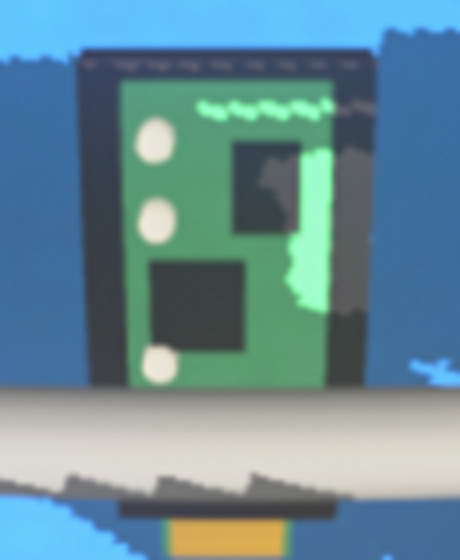

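```bash
python3 -m creep '[0,0,20,0,0,0,1, 0,0,45,0,0,0,1, 0,0,70,0,0,0,1, 0,0,88,0,0,0,1, 0,0,95,0,0,0,1, 0,0,95,0,0,0,1, 0,0,95,0,0,0,-1, 0,0,95,0,0,0,-1, 0,0,95,0,0,0,-1, 0,0,95,0,0,0,-1, 0,0,95,0,0,0,-1, 0,0,95,0,0,0,-1, 0,0,95,0,0,0,-1, 0,0,95,0,0,0,-1]' 45
```

```text
clock: 2.95
tool_pos: [0.4354, -0.3212, 0.0062]
eef_rot: [-3.141, 0.001, -2.82]
ft_force: [-1.0, 0.4, 5.4]
grip_width: 0.0594
finger_force: 44.9
```

```bash
python3 -m creep '[0,0,-15,0,0,0,-1, 0,0,-45,0,0,0,-1, 0,0,-80,0,0,0,-1, 0,0,-100,0,0,0,-1, 0,0,-105,0,0,0,-1, 0,0,-105,0,0,0,-1]' && python3 -c "
from h import *
y=.248
t=np.array([.602,.134])-.130*np.array([np.cos(y),np.sin(y)])
print(t,delta([*t,.09],y-np.pi))"
```

```text
clock: 3.55
tool_pos: [0.4348, -0.3207, 0.1104]
eef_rot: [3.141, 0.0, -2.82]
ft_force: [-0.5, 0.5, -1.7]
grip_width: 0.0592
finger_force: 44.9
[0.47597731 0.10208947] (array([-172.5,  388.2,   20.6]), array([0.02, 0.03, 4.19]))
```

```bash
python3 -m creep '[-7,15,0,0,0,0,-1, -22,50,0,0,0,0.5,-1, -40,90,0,0,0,1,-1, -58,130,0,0,0,1.5,-1, -76,170,0,0,0,2,-1, -94,210,0,0,0,2.5,-1, -112,250,0,0,0,3,-1, -130,290,5,0,0,3.5,-1, -148,330,10,0,0,4,-1, -160,360,15,0,0,4.2,-1, -169,380,19,0,0,4.2,-1, -173,388,20,0,0,4.2,-1, -173,388,20,0,0,4.2,-1, -173,388,20,0,0,4.2,-1, -173,388,20,0,0,4.2,-1]' && python3 - <<'E'
from h import *
from station import manip
o=[]
for n in("wrist","top"):
    s=manip.snapshot(n);a=s["color"];cv2.imwrite(f"pics/{n}2.png",a);o.append(a)
E
```

```text
clock: 5.05
tool_pos: [0.4761, 0.1007, 0.0903]
eef_rot: [-3.141, -0.001, -2.895]
ft_force: [-0.4, -0.2, -1.2]
grip_width: 0.0592
finger_force: 44.9
```

View pics/wrist2.png

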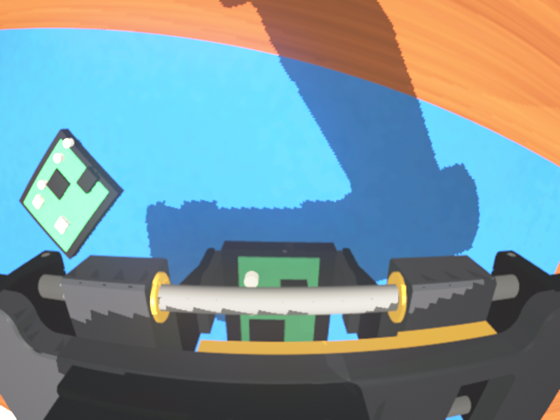

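The wrist view shows the carrier held square, with its tail at (225–336,243), and the jig is hidden behind the gripper. I'll check the jig from the fixed cameras.

```bash
python3 - <<'E'
from h import *
from station import manip
t=cv2.imread("pics/top2.png");s=manip.snapshot("scene")["color"];cv2.imwrite("pics/scene2.png",s)
f=lambda a:cv2.resize(a,(398,597),interpolation=cv2.INTER_CUBIC)
o=np.hstack([f(t[105:255,150:250]),f(s[220:370,230:330])]);cv2.imwrite("pics/c2.png",o)
E
```

```text
(no output)
```

View pics/c2.png

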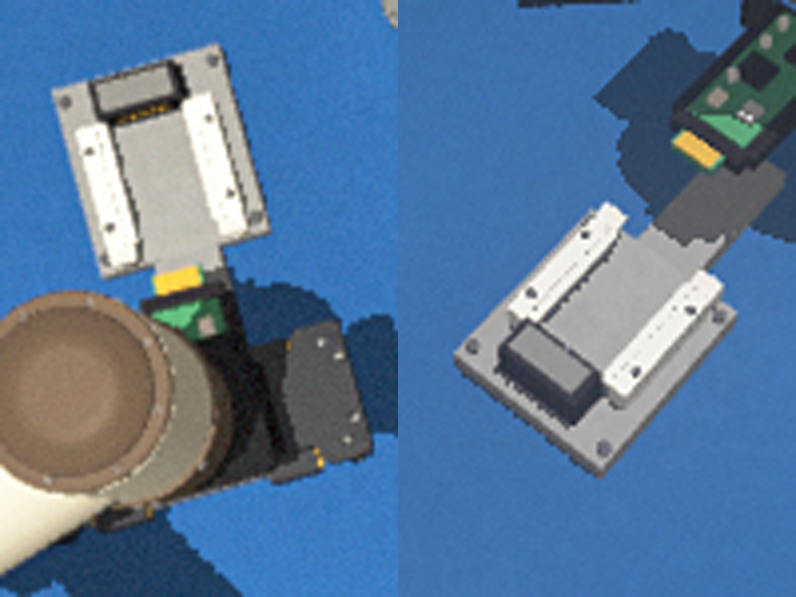

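In the left crop the tongue's front edge runs (153,276)–(199,264), just short of the mouth, and the track looks in line.

```bash
python3 - <<'E'
from h import *
from station import manip
np.set_printoptions(precision=4,suppress=True)
s=manip.snapshot("top");f=3.98
T=lambda u,v:((u+.5)/f-.5+150,(v+.5)/f-.5+105)
y=.248;R=np.array([[np.cos(y),np.sin(y)],[-np.sin(y),np.cos(y)]])
J=lambda p:R@(np.array(p[:2])-[.602,.134])
for p in[(153,276),(199,264)]:print(J(ray(s,T(*p),.094)))
for p in[(53,90),(219,43),(270,230),(103,277)]:print("base",J(ray(s,T(*p),.016)))
for p in[(105,125),(136,265),(187,100),(219,238)]:print("lip inner",J(ray(s,T(*p),.036)))
q=manip.get_state();print("tcp",J(q["tool_pos"]),q["eef_rot"][2]-y+np.pi)
t=np.array([.602,.134])-.116*np.array([np.cos(y),np.sin(y)])
print(delta([*t,.045],y-np.pi))
E
```

```text
[-0.0231  0.0119]
[-0.0237 -0.0162]
base [0.1259 0.0547]
base [ 0.1259 -0.0553]
base [ 0.0004 -0.0548]
base [0.0008 0.055 ]
lip inner [0.0891 0.0253]
lip inner [-0.0018  0.0296]
lip inner [ 0.0901 -0.0283]
lip inner [ 0.0002 -0.0247]
tcp [-0.1298 -0.0011] -0.000998258634424154
(array([-13.7,   1.1,  45.7]), array([ 0.01,  0.01, -0.06]))
```

```bash
python3 -m creep '[-5,1,10,0,0,0,-1, -10,1.6,28,0,0,0,-1, -14,1.6,46,0,0,0,-1, -14,1.6,58,0,0,0,-1, -14,1.6,65,0,0,0,-1, -14,1.6,68,0,0,0,-1, -14,1.6,69,0,0,0,-1, -14,1.6,70,0,0,0,-1, -14,1.6,70.5,0,0,0,-1, -14,1.6,70.5,0,0,0,-1]'; python3 - <<'E'
from h import *
from station import manip
t=manip.snapshot("top")["color"];s=manip.snapshot("scene")["color"]
f=lambda a:cv2.resize(a,(398,597),interpolation=cv2.INTER_CUBIC)
cv2.imwrite("pics/c3.png",np.hstack([f(t[105:255,150:250]),f(s[220:370,230:330])]))
E
```

```text
clock: 6.25
tool_pos: [0.49, 0.107, 0.0205]
eef_rot: [3.141, 0.001, -2.893]
ft_force: [-0.5, -0.5, 0.1]
grip_width: 0.0592
finger_force: 44.9
```

View pics/c3.png

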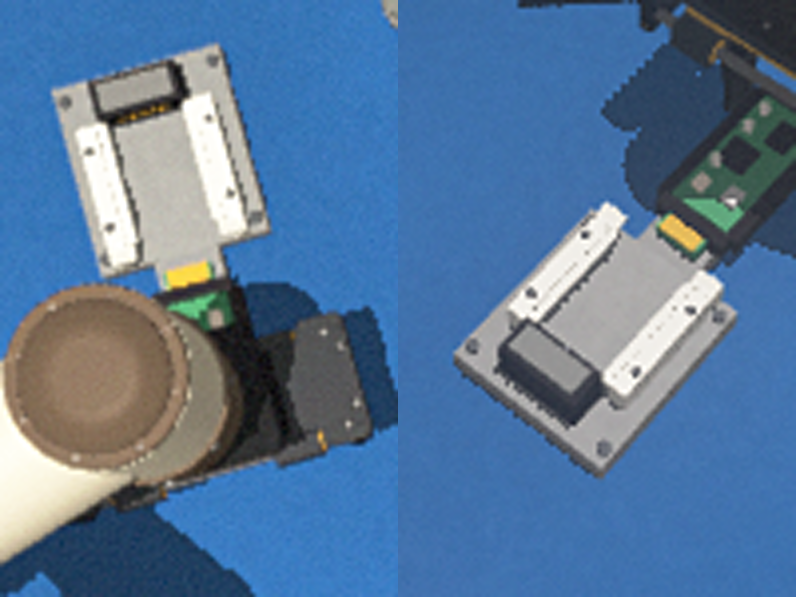

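Now the tongue sits on the landing bar's line, with its front edge (163,270)–(210,259) just before the mouth.

```bash
python3 - <<'E'
from h import *
from station import manip
np.set_printoptions(precision=4,suppress=True)
s=manip.snapshot("top");f=3.98
T=lambda u,v:((u+.5)/f-.5+150,(v+.5)/f-.5+105)
y=.248;R=np.array([[np.cos(y),np.sin(y)],[-np.sin(y),np.cos(y)]])
J=lambda p:R@(np.array(p[:2])-[.602,.134])
for p in[(163,270),(210,259)]:print(J(ray(s,T(*p),.024)))
q=manip.get_state();print("tcp",J(q["tool_pos"]),q["eef_rot"][2]-y+np.pi,q["tool_pos"],q["ft_force"])
E
python3 -m creep '[0,0,0.5,0,0,0,-1, 0,0,1,0,0,0,-1, 0,0,1,0,0,0,-1]'
```

```text
[-0.0071  0.016 ]
[-0.0085 -0.0143]
tcp [-0.1153  0.0013] 0.00038936068459793916 [0.49   0.107  0.0204] [-0.1101  0.2555 -0.9621]
clock: 6.7
tool_pos: [0.4899, 0.1069, 0.0199]
eef_rot: [-3.142, 0.001, -2.893]
ft_force: [-2.4, 0.1, 5.8]
grip_width: 0.0595
finger_force: 44.9
```

It touches the bar, 0.8 mm to the left of the track's axis. I'll correct that and slide in.

```bash
python3 -m creep '[-2,-0.4,-0.3,0,0,0,-1, -5,-0.8,-0.3,0,0,0,-1, -8,-0.8,-0.3,0,0,0,-1, -11,-0.8,-0.3,0,0,0,-1, -14,-0.8,-0.3,0,0,0,-1, -17,-0.8,-0.3,0,0,0,-1, -20,-0.8,-0.3,0,0,0,-1, -23,-0.8,-0.3,0,0,0,-1, -26,-0.8,-0.3,0,0,0,-1, -29,-0.8,-0.3,0,0,0,-1, -32,-0.8,-0.3,0,0,0,-1, -35,-0.8,-0.3,0,0,0,-1, -35,-0.8,-0.3,0,0,0,-1]'; python3 -m creep '[-2,0,0,0,0,0,-1, -4,0,0,0,0,0,-1, -6,0,0,0,0,0,-1, -8,0,0,0,0,0,-1, -10,0,0,0,0,0,-1, -12,0,0,0,0,0,-1,-12,0,0,0,0,0,-1]'
```

```text
clock: 8.0
tool_pos: [0.522, 0.1134, 0.0201]
eef_rot: [-3.14, -0.004, -2.894]
ft_force: [-5.7, -2.5, 9.8]
grip_width: 0.0592
finger_force: 45.0
clock: 8.7
tool_pos: [0.5334, 0.1163, 0.0201]
eef_rot: [-3.14, -0.005, -2.894]
ft_force: [-6.3, -1.5, 10.6]
grip_width: 0.0594
finger_force: 44.9
```

```bash
python3 -m creep '[-2,0,-0.4,0,0,0,-1, -5,0,-0.4,0,0,0,-1, -8,0,-0.4,0,0,0,-1, -11,0,-0.4,0,0,0,-1, -14,0,-0.4,0,0,0,-1, -17,0,-0.4,0,0,0,-1, -20,0,-0.4,0,0,0,-1, -20,0,-0.4,0,0,0,-1]'; python3 -m creep '[-3,0,0,0,0,0,-1, -6,0,0,0,0,0,-1, -9,0,0,0,0,0,-1, -12,0,0,0,0,0,-1, -15,0,0,0,0,0,-1, -18,0,0,0,0,0,-1,-18,0,0,0,0,0,-1]'; python3 - <<'E'
from h import *
from station import manip
q=manip.get_state()
y=.248;print((q["tool_pos"][:2]-[.602,.134])@np.array([[np.cos(y),-np.sin(y)],[np.sin(y),np.cos(y)]]))
E
```

```text
clock: 9.5
tool_pos: [0.5543, 0.122, 0.0202]
eef_rot: [-3.141, -0.002, -2.893]
ft_force: [-3.1, -2.2, 6.0]
grip_width: 0.0596
finger_force: 45.0
clock: 10.2
tool_pos: [0.5719, 0.1265, 0.0202]
eef_rot: [-3.141, -0.002, -2.893]
ft_force: [-3.6, -1.7, 5.4]
grip_width: 0.0594
finger_force: 45.0
[-3.10249881e-02  6.80447380e-05]
```

```bash
python3 -m creep '[-3,0,0,0,0,0,-1, -6,0,0,0,0,0,-1, -9,0,0,0,0,0,-1, -11,0,0,0,0,0,-1, -12,0,0,0,0,0,-1,-12,0,0,0,0,0,-1]'; python3 -m creep '[-1,0,0,0,0,0,-1, -2,0,0,0,0,0,-1,-2,0,0,0,0,0,-1]'; python3 -m creep '[-1,0,0,0,0,0,-1, -1,0,0,0,0,0,-1]'
```

```text
clock: 10.8
tool_pos: [0.5831, 0.1292, 0.0202]
eef_rot: [-3.141, -0.003, -2.893]
ft_force: [-4.9, -1.2, 6.4]
grip_width: 0.0592
finger_force: 45.0
clock: 11.1
tool_pos: [0.585, 0.1297, 0.0202]
eef_rot: [-3.141, -0.003, -2.893]
ft_force: [-3.2, -1.2, 6.4]
grip_width: 0.0596
finger_force: 45.0
clock: 11.3
tool_pos: [0.586, 0.13, 0.0202]
eef_rot: [-3.141, -0.002, -2.893]
ft_force: [-4.7, -0.8, 6.6]
grip_width: 0.059
finger_force: 45.0
```

```bash
for i in 1 2 3; do python3 -m creep '[-0.5,0,0,0,0,0,-1, -1,0,0,0,0,0,-1,-1,0,0,0,0,0,-1]' | grep -E "pos|ft"; done
```

```text
tool_pos: [0.5868, 0.1302, 0.0202]
ft_force: [-3.4, -1.8, 7.1]
tool_pos: [0.5871, 0.1303, 0.0202]
ft_force: [-5.9, -1.4, 7.8]
tool_pos: [0.5871, 0.1303, 0.0202]
ft_force: [-8.2, 0.0, 9.3]
```

The advance has stopped at about the expected place. I'll press a little more, then let go.

```bash
for i in 1 2; do python3 -m creep '[-1,0,0,0,0,0,-1, -2,0,0,0,0,0,-1,-2,0,0,0,0,0,-1]' | grep -E "pos|ft"; done; python3 -m creep '[0,0,0,0,0,0,1,0,0,0,0,0,0,1,0,0,0,0,0,0,1,0,0,0,0,0,0,1,0,0,0,0,0,0,1,0,0,0,0,0,0,1]'
```

```text
tool_pos: [0.5872, 0.1303, 0.0202]
ft_force: [-13.0, -0.1, 12.4]
tool_pos: [0.5872, 0.1303, 0.0201]
ft_force: [-16.9, 0.3, 17.1]
clock: 13.4
tool_pos: [0.5944, 0.1325, 0.0198]
eef_rot: [3.142, 0.001, -2.893]
ft_force: [-0.5, 0.1, 0.4]
grip_width: 0.0861
finger_force: 0.1
```

```bash
python3 -m creep '[3,0,0,0,0,0,1, 9,0,0,0,0,0,1, 14,0,0,0,0,0,1, 14,0,-10,0,0,0,1, 20,0,-40,0,0,0,1, 60,0,-80,0,0,0,1, 100,0,-110,0,0,0,1, 140,0,-130,0,0,0,1, 160,0,-140,0,0,0,1, 160,0,-140,0,0,0,1]'; python3 - <<'E'
from h import *
from station import manip
np.set_printoptions(precision=4,suppress=True)
t=manip.snapshot("top")["color"];s=manip.snapshot("scene")["color"]
f=lambda a:cv2.resize(a,(398,597),interpolation=cv2.INTER_CUBIC)
cv2.imwrite("pics/c4.png",np.hstack([f(t[90:240,150:250]),f(s[220:370,230:330])]))
E
```

```text
clock: 14.4
tool_pos: [0.4371, 0.0926, 0.1627]
eef_rot: [3.14, 0.005, -2.892]
ft_force: [1.4, 0.9, 0.2]
grip_width: 0.0868
finger_force: 0.0
```

View pics/c4.png

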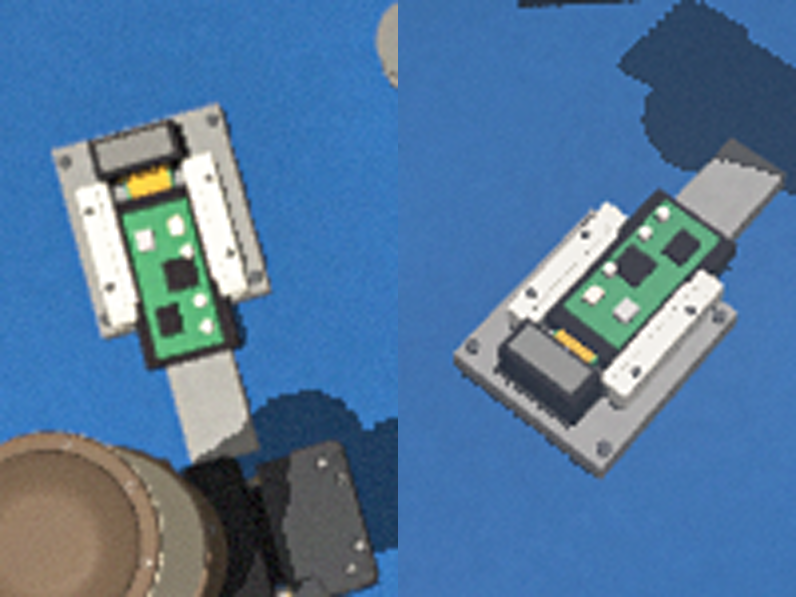

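The carrier lies in the rails with the tongue at the connector, and its tail corners are at about (150,369) and (239,345) in the left crop. I'll check the tail against the -30 mm it should be at.

```bash
python3 - <<'E'
from h import *
from station import manip
np.set_printoptions(precision=4,suppress=True)
s=manip.snapshot("top");f=3.98
T=lambda u,v:((u+.5)/f-.5+150,(v+.5)/f-.5+90)
y=.248;R=np.array([[np.cos(y),np.sin(y)],[-np.sin(y),np.cos(y)]])
J=lambda p:R@(np.array(p[:2])-[.602,.134])
for p in[(150,369),(239,345)]:print("tail",J(ray(s,T(*p),.028)))
for p in[(127,180),(170,168),(132,195),(174,183)]:print("tongue",J(ray(s,T(*p),.024)))
for p in[(53,150),(219,103),(270,290),(103,337)]:print("base",J(ray(s,T(*p),.016)))
E
```

```text
tail [-0.0296  0.0297]
tail [-0.0304 -0.0279]
tongue [0.0915 0.0131]
tongue [ 0.0914 -0.0151]
tongue [0.0814 0.0125]
tongue [ 0.0814 -0.0151]
base [0.1257 0.0548]
base [ 0.1257 -0.0553]
base [ 0.0003 -0.0547]
base [0.0006 0.0551]
```

Home: the tail is at -30 mm and the tongue front at about 90 mm, and the arm is clear.

```bash
python3 -m creep '[0,0,0,0,0,0,1,0,0,0,0,0,0,1,0,0,0,0,0,0,1]' | head -1; python3 -c "
from station import manip
print(manip.close_job())"
```

```text
clock: 14.85
the job is handed in; nothing more can be done
None
```

The narrow carrier is in the jig, tongue first and home against the connector block (tail 30 mm out of the mouth, as specified). It is lying flat and released, the arm never went near the other items on the mat, and I handed the job in at 14.9 s.

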